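Tip the standing square tube over into the tack-welding jig and push it home

ROBOT

A 7-joint arm with a two-finger parallel gripper is mounted at the origin on the work surface; the furniture and walls round the work are solid. World frame = base frame: x ahead of the robot, y to its left, z up, the work surface at z = 0. Lengths are in m, angles in rad, forces in N, time in s.
With the tool pointing down it reaches from about 0.425 to 1.025 m from the base axis. Payload 9.4 kg.
Tool frame: the origin (TCP) lies midway between the tips of the shut fingers; the grasp point (between the pads) lies 19 mm behind it (r.grip_depth is the distance from the TCP to the grasp point, in m); z points along the fingers, y is the direction in which the jaws open and shut (so a half turn about z gives the same grasp; the last joint's range is limited). The gripper opens to 85 mm and grips with 20 to 120 N. Pads are 22 mm wide; open, the fingers measure 114 mm over their backs; the gripper's body (76 mm by 85 mm) begins 54 mm behind the grasp point. The pads swing forward as they close: fully open they stand 13 mm farther back than shut.
Start: joints at [-1.3, 0.599, -0.003, 1.599, 0.002, 0.943, -0.08], TCP at [0.247, 0.682, 0.231] pointing down, gripper open.
Joint ranges: [-2.57, 2.57], [-0.35, 1.97], [-1.29, 1.29], [0.11, 2.56], [-1.05, 4.19], [0.11, 1.86], [-2.63, 2.63]. Speed limits (rad/s): [2.22, 2.22, 3.01, 3.01, 3.14, 3.14, 3.14].

INTERFACE

Orientations are given as [roll, pitch, yaw] about the fixed x, y, z axes, in that order (R = Rz(yaw) Ry(pitch) Rx(roll)).
In Python, from bench import r gives the robot as it stands. The module is installed in compiled form; this text tells all that it offers.
- The arm moves only by the tool send_rows, never from a script. Its argument "increments" is a list of rows, each an object of numbers: "x", "y", "z": the shift along the world's x, y, z in cm; "wx", "wy", "wz": the turn, a rotation vector about the world's x, y, z in units of 8 degrees (1.0 is 8 degrees). A call has 1 to 20 rows; each row shifts and turns the commanded pose from where the row before left it; what a row does not reach is not made up. A row lasts 1/10 s, in which the tool goes at most 50 mm and 8.59 degrees, less where a joint would pass 70% of its speed; a pose out of reach is approached as far as the arm can. A call is refused whole if a number of a shift passes 5 or a number of a turn 1, either way. A call with a gripper value outside its range is refused whole. "gripper" is the finger opening in cm, from 0 to 8.54, set as the call begins (left out, the last holds). The fingers move at their own pace and stop on an object; "newtons" is the grip in N (left out, the last holds). Time passes only in rows, so rows that do not move let the fingers close. It gives the time, the measured TCP pose, the force and the opening at its end, in the units of the state.
- r.get_state(): the state, without advancing time (a new reading comes with each control period).
- r.get_image(name): name is "scene" or "side" or "wrist"; returns the picture (384x512x3 uint8, red, green, blue); there is no depth.
- r.calibration(name): a dict with "intrinsics" (3x3 intrinsics, pixels), "cam_to_world" (4x4, takes a point from camera to world coordinates). Camera axes: x right, y up, looking along -z (the intrinsics and any distortion apply to the point x, -y, -z); pixel columns grow to the right and rows downward; lengths in m; the calibration is good to about 2 mm. A picture is of the moment at which its call begins: read the wrist's pose just before it. calibration takes no time and is no camera call; for the wrist camera it gives the pose at the moment of the call.
- r.close_job(): hands the job in, once; it reports no verdict.
The state is a dict: "time": time; "joint_pos": joint angles; "qvel": joint speeds; "joint_torque": joint torques, N m; "tool_pos": TCP position; "tool_rot": TCP orientation; "contact_force": force on the tool from outside, world axes, zero at the start; "torque": the same for the moment, N m; "width": opening from 0.0 (shut) to 1.0 (fully open).
Only numpy, scipy, OpenCV 4.12 (cv2) and the standard library are available. Lean on these libraries where they do the work, as an engineer would, in place of code of your own. Each camera call takes 0.05 s, during which the arm holds its last target.

TASK

The short dark square tube stands on end between the two rails of the tack-welding jig. Push it over with the fingertips so that it falls lengthwise between the rails towards the red end stop, then push it along the rails until its end is fully home against the stop. Only push it, never lift or carry it, and leave the loose things around the jig where they are.

Things in the scene. Friction and masses are not known exactly. Their poses are not given: they have to be found in the camera images.
- jig: Welding jig fixed to the table: dark steel plate 250 x 110 x 8 mm, two aluminium rails, red end stop. Origin: centre of the plate's underside, table height; x runs along the rails to the stop, z up. Rails centred at y = +31 and -31 mm, x = -115 to +80 mm, 14 mm wide, tops 22 mm over the table; channel 48 mm wide. The tube starts near the end far from the stop.
- tube: Dark steel square tube, 40 x 40 x 85 mm, 0.2 to 0.45 kg, standing loose on end on the jig plate. Its y axis is its length (upright at first); origin in the middle of one 40 x 85 side face, z from there to the opposite face. Pushed well above half its height it tips, and falls by itself past about 25 degrees of lean; lying, its top is 48 mm over the table.
- tube_center (a point): Centre of the square tube (midway along its length, middle of its section): 50 mm over the table when standing on the jig plate, 28 mm when lying on it.
- blue_magnet: Loose blue magnet block, 35 x 51 x 30 mm, beside the jig; origin at the centre of its underside. Leave it alone.
- light_angle: Loose light-grey angle-iron offcut, 90 x 50 mm foot, 70 mm high, beside the jig; origin at the centre of its underside. Leave it alone.
- cup: Loose pink ceramic torch nozzle standing upright, 23 mm across, 45 mm high, beside the jig; origin at the centre of its underside. Leave it alone.
- nut: Loose dark hexagon nut, 35 x 39 x 19 mm, lying flat beside the jig; origin at the centre of its underside. Leave it alone.
- stop_face (a point): Middle of the upright face of the red end stop that the tube must meet: 80 mm from the jig's origin along its x, 22 mm over the table. The stop is 25 mm thick, 90 mm wide, its top 36 mm over the table.
There are look-alikes about, which are no part of the job. Of the things like the tube, leave any that is orange; of the rest the larger one is meant.

How it is judged:
By the outcome, as a careful person would: the job done as asked, in the order asked, and still so for the second after the job is handed in, with the robot touching nothing.
It also fails if it takes over 42 s, if anything falls off the work surface, if the arm or the gripper's body presses on something with over 40 N, if the wrist force passes 120 N, or if a joint passes its speed limit or range.

## Working session

There is one attempt and no reset: what is moved stays moved. The work goes in short steps, Python scripts to look and compute and a tool call to move; the robot and the scene stay as the last step left them, time stands still between calls to the robot, and variables do not carry over. Pictures are saved under pics/ and viewed, and the job is handed in when it is done.

Besides the shell and the picture viewer there is one more tool, called after ">>>" by a JSON object that holds its "method" and its "body", one argument or row to a line. send_rows: Moves the arm, as the interface text tells. Its arguments: {"type":"object","properties":{"increments":{"type":"array","items":{"type":"object","properties":{"x":{"type":"number"},"y":{"type":"number"},"z":{"type":"number"},"wx":{"type":"number"},"wy":{"type":"number"},"wz":{"type":"number"}}}},"gripper":{"type":"number"},"newtons":{"type":"number"}},"required":["increments"]}

```bash
mkdir -p pics
python3 - <<'E'
from bench import r
import cv2
s=r.get_state();print(s['time'],s['tool_pos'],s['tool_rot'],s['width'])
for n in['scene','side']:
    c=r.calibration(n);print(n,c)
    cv2.imwrite(f'pics/{n}0.png',cv2.resize(r.get_image(n)[:,:,::-1],(800,600),interpolation=cv2.INTER_CUBIC))
    cv2.imwrite(f'pics/{n}0r.png',r.get_image(n)[:,:,::-1])
E
```

```text
0.0 [0.2469391  0.6811258  0.23038609] [-3.13997666e+00  1.47077963e-04  2.79388050e+00] 1.0001838340706344
scene {'intrinsics': array([[410.37681644,   0.        , 255.42792837],
       [  0.        , 410.37681644, 195.99950261],
       [  0.        ,   0.        ,   1.        ]]), 'cam_to_world': array([[ 0.68981258,  0.50491433, -0.51886426,  0.06276823],
       [-0.72373987,  0.49967655, -0.47594533, -0.41616793],
       [ 0.01895268,  0.70383582,  0.7101098 ,  0.78476753],
       [ 0.        ,  0.        ,  0.        ,  1.        ]])}
side {'intrinsics': array([[374.67895238,   0.        , 258.47950368],
       [  0.        , 374.67895238, 186.80418498],
       [  0.        ,   0.        ,   1.        ]]), 'cam_to_world': array([[-0.85443988,  0.33978346, -0.39303904,  0.24160189],
       [-0.51953343, -0.56487336,  0.64109524,  0.56948393],
       [-0.00418372,  0.75197426,  0.65917919,  0.61365717],
       [ 0.        ,  0.        ,  0.        ,  1.        ]])}
```

View pics/scene0.png

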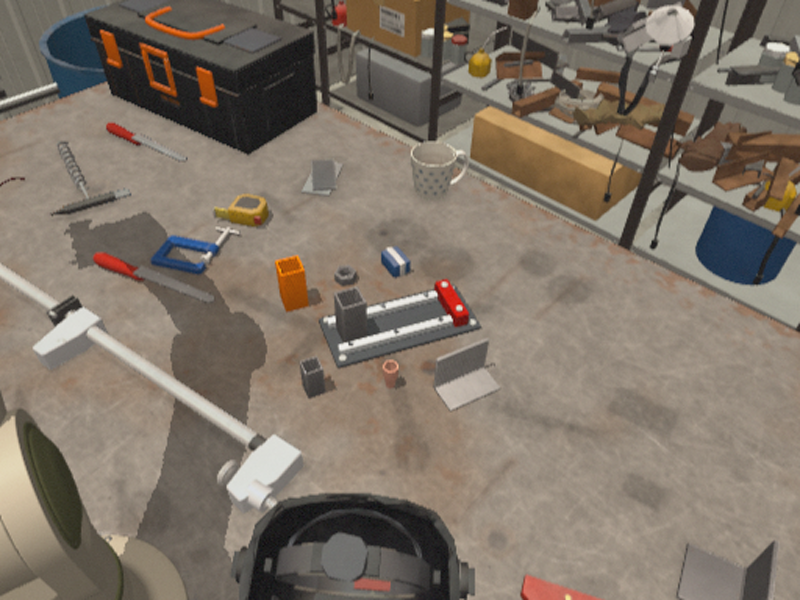

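View pics/side0.png

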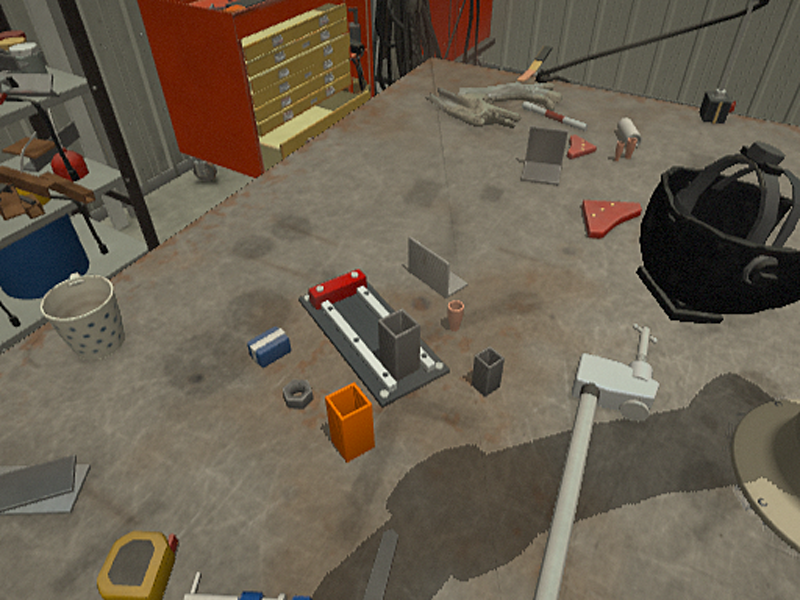

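The scene and side views both show the dark tube standing in the jig, at about (350,315) in the scene view. The red stop is at (452,302). The orange and small dark look-alikes are outside the jig. Next I'll crop in to measure.

Run:
```python
import cv2
a=cv2.imread('pics/scene0r.png')[150:270,180:330];cv2.imwrite('pics/sc.png',cv2.resize(a,None,fx=5,fy=5,interpolation=cv2.INTER_CUBIC))
a=cv2.imread('pics/side0r.png')[160:310,150:330];cv2.imwrite('pics/sd.png',cv2.resize(a,None,fx=4,fy=4,interpolation=cv2.INTER_CUBIC))
```

```text
(no output)
```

View pics/sc.png

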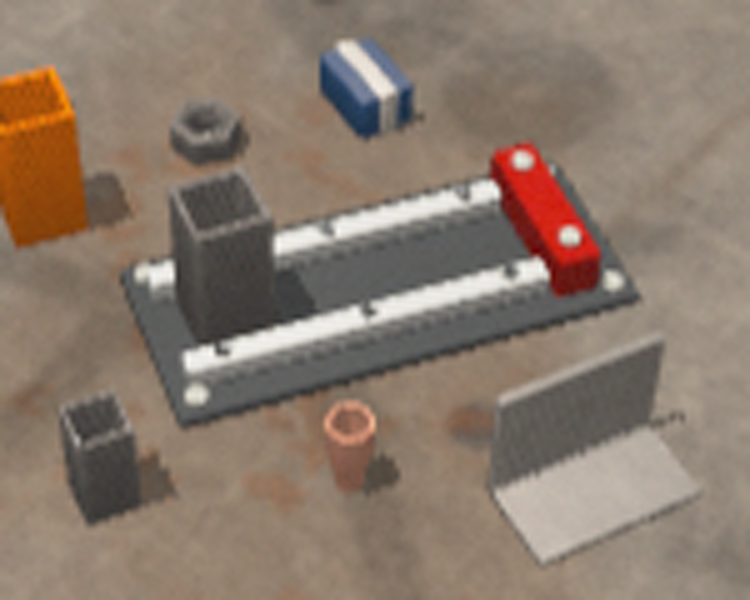

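View pics/sd.png

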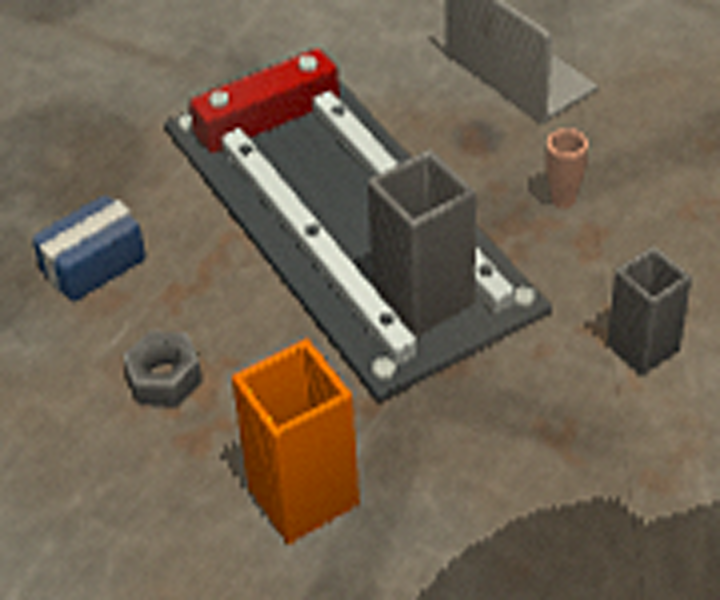

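```bash
cat > h.py <<'E'
import numpy as np
from bench import r
def ray(n,uv,z):
    c=r.calibration(n);K=c['intrinsics'];T=c['cam_to_world']
    d=np.linalg.inv(K)@[uv[0],uv[1],1];d=T[:3,:3]@[d[0],-d[1],-d[2]];o=T[:3,3]
    return (o+d*(z-o[2])/d[2])[:2]
S=lambda p,z:ray('scene',(180+p[0]/5-.4,150+p[1]/5-.4),z)
D=lambda p,z:ray('side',(150+p[0]/4-.4,160+p[1]/4-.4),z)
E
python3 - <<'E'
from h import *
np.set_printoptions(precision=4,suppress=True)
def show(t,F,ps,z):
    a=np.array([F(p,z) for p in ps]);print(t,a.tolist() and a.round(4).tolist(),'mean',a.mean(0))
    return a
show('tubeS',S,[(170,190),(240,170),(272,215),(205,238)],.093)
show('tubeD',D,[(370,183),(428,153),(475,197),(418,224)],.093)
p=show('plateS',S,[(122,272),(185,417),(638,290),(560,165)],.008)
q=show('plateD',D,[(378,393),(550,304),(165,120)],.008)
for a in (p[3]-p[0],p[2]-p[1],q[2]-q[0]): print(np.degrees(np.arctan2(a[1],a[0])),np.linalg.norm(a))
show('stoptopS',S,[(490,150),(530,143),(600,245),(555,262)],.036)
show('stoptopD',D,[(190,97),(322,50),(338,72),(207,122)],.036)
show('railsS',S,[(148,270),(495,180),(185,355),(545,260)],.022)
show('others S: cup nut mag angle small orange',S,[(350,480),(208,150),(370,110),(600,490),(100,500),(45,225)],0)
show('cuptop,small top,orange top',S,[(350,415)],.045)
show('angle',S,[(495,395),(660,340)],.07)
show('orange top D',D,[(295,380)],.1)
show('small top D',D,[(652,275)],.06)
E
```

```text
tubeS [[0.5178, 0.1391], [0.5513, 0.1252], [0.5405, 0.0918], [0.5075, 0.1032]] mean [0.5293 0.1148]
tubeD [[0.5509, 0.1279], [0.5376, 0.0943], [0.501, 0.1095], [0.5153, 0.1398]] mean [0.5262 0.1179]
plateS [[0.5148, 0.1795], [0.4716, 0.0841], [0.6944, -0.0206], [0.7383, 0.0694]] mean [0.6048 0.0781]
plateD [[0.5147, 0.1811], [0.4683, 0.0839], [0.7384, 0.0741]] mean [0.5738 0.1131]
-26.224978774332758 0.2492250661429147
-25.179574057781267 0.24615965309299526
-25.547867008306632 0.24803308613591923
stoptopS [[0.6965, 0.0861], [0.7158, 0.0745], [0.6827, -0.0012], [0.6572, 0.0074]] mean [0.688  0.0417]
stoptopD [[0.7158, 0.0734], [0.674, -0.0032], [0.6538, 0.0092], [0.6935, 0.0858]] mean [0.6843 0.0413]
railsS [[0.5169, 0.1604], [0.6925, 0.0779], [0.491, 0.1042], [0.6657, 0.0199]] mean [0.5915 0.0906]
others S: cup nut mag angle small orange [[0.5048, 0.0039], [0.6156, 0.2225], [0.7037, 0.1814], [0.5845, -0.0859], [0.413, 0.0804], [0.5135, 0.2413]] mean [0.5558 0.1073]
cuptop,small top,orange top [[0.5068, 0.0064]] mean [0.5068 0.0064]
angle [[0.5465, -0.0467], [0.626, -0.0796]] mean [ 0.5863 -0.0632]
orange top D [[0.5076, 0.2527]] mean [0.5076 0.2527]
small top D [[0.4144, 0.0826]] mean [0.4144 0.0826]
```

>>> {"method": "send_rows", "body": {
  "increments": [
    {"x": 1.0, "y": -2.0},
    {"x": 1.7, "y": -3.9, "wz": -0.05},
    {"x": 1.7, "y": -3.9, "wz": -0.05},
    {"x": 1.7, "y": -3.9, "wz": -0.05},
    {"x": 1.7, "y": -3.9, "wz": -0.05},
    {"x": 1.7, "y": -3.9, "wz": -0.05},
    {"x": 1.7, "y": -3.9, "wz": -0.05},
    {"x": 1.7, "y": -3.9, "wz": -0.05},
    {"x": 1.7, "y": -3.9, "wz": -0.05},
    {"x": 1.7, "y": -3.9, "wz": -0.05},
    {"x": 1.7, "y": -3.9, "wz": -0.05},
    {"x": 1.7, "y": -3.9, "wz": -0.05},
    {"x": 1.7, "y": -3.9, "wz": -0.05},
    {"x": 1.0, "y": -3.0, "wz": -0.1},
    {"x": 0.5, "y": -2.0},
    {},
    {}
  ],
  "gripper": 0
}}

```text
schema error: expected keys x, y, z, wx, wy, wz
```

>>> {"method": "send_rows", "body": {
  "increments": [
    {"x": 1.0, "y": -2.0, "z": 0, "wx": 0, "wy": 0, "wz": 0},
    {"x": 1.7, "y": -3.9, "z": 0, "wx": 0, "wy": 0, "wz": -0.05},
    {"x": 1.7, "y": -3.9, "z": 0, "wx": 0, "wy": 0, "wz": -0.05},
    {"x": 1.7, "y": -3.9, "z": 0, "wx": 0, "wy": 0, "wz": -0.05},
    {"x": 1.7, "y": -3.9, "z": 0, "wx": 0, "wy": 0, "wz": -0.05},
    {"x": 1.7, "y": -3.9, "z": 0, "wx": 0, "wy": 0, "wz": -0.05},
    {"x": 1.7, "y": -3.9, "z": 0, "wx": 0, "wy": 0, "wz": -0.05},
    {"x": 1.7, "y": -3.9, "z": 0, "wx": 0, "wy": 0, "wz": -0.05},
    {"x": 1.7, "y": -3.9, "z": 0, "wx": 0, "wy": 0, "wz": -0.05},
    {"x": 1.7, "y": -3.9, "z": 0, "wx": 0, "wy": 0, "wz": -0.05},
    {"x": 1.7, "y": -3.9, "z": 0, "wx": 0, "wy": 0, "wz": -0.05},
    {"x": 1.7, "y": -3.9, "z": 0, "wx": 0, "wy": 0, "wz": -0.05},
    {"x": 1.7, "y": -3.9, "z": 0, "wx": 0, "wy": 0, "wz": -0.05},
    {"x": 1.7, "y": -3.9, "z": 0, "wx": 0, "wy": 0, "wz": -0.05},
    {"x": 0.8, "y": -2.0, "z": 0, "wx": 0, "wy": 0, "wz": -0.05},
    {"x": 0, "y": 0, "z": 0, "wx": 0, "wy": 0, "wz": 0},
    {"x": 0, "y": 0, "z": 0, "wx": 0, "wy": 0, "wz": 0}
  ],
  "gripper": 0
}}

```text
time: 1.9
tool_pos: [0.4861, 0.1345, 0.2313]
tool_rot: [3.141, -0.0, 2.695]
contact_force: [-0.3, 0.3, 0.9]
width: -0.001
```

>>> {"method": "send_rows", "body": {
  "increments": [
    {"x": 0, "y": 0, "z": -3, "wx": 0, "wy": 0, "wz": 0},
    {"x": 0, "y": 0, "z": -3, "wx": 0, "wy": 0, "wz": 0},
    {"x": 0, "y": 0, "z": -3, "wx": 0, "wy": 0, "wz": 0},
    {"x": 0, "y": 0, "z": -3, "wx": 0, "wy": 0, "wz": 0},
    {"x": 0, "y": 0, "z": -2, "wx": 0, "wy": 0, "wz": 0},
    {"x": 0, "y": 0, "z": -0.9, "wx": 0, "wy": 0, "wz": 0},
    {"x": 0, "y": 0, "z": 0, "wx": 0, "wy": 0, "wz": 0}
  ]
}}

```text
time: 2.6
tool_pos: [0.4853, 0.1355, 0.0814]
tool_rot: [-3.14, -0.002, 2.698]
contact_force: [0.1, -0.1, 0.0]
width: -0.004
```

```bash
cat > look.py <<'E'
from bench import r
import cv2,sys,numpy as np
k=sys.argv[1]
s=r.get_state();print(s['time'],s['tool_pos'],s['contact_force'])
a=r.get_image('scene')[:,:,::-1];b=r.get_image('side')[:,:,::-1]
cv2.imwrite(f'pics/s{k}.png',a);cv2.imwrite(f'pics/d{k}.png',b)
A=cv2.resize(a[140:280,160:330],(510,420),interpolation=cv2.INTER_CUBIC)
B=cv2.resize(b[130:310,150:330],(420,420),interpolation=cv2.INTER_CUBIC)[:,:]
o=np.hstack([A,B]);cv2.imwrite(f'pics/c{k}.png',cv2.resize(o,(800,361)))
E
python3 look.py 1
```

```text
2.6 [0.4853168  0.13554982 0.08137417] [ 0.12964191 -0.10957899  0.03523277]
```

View pics/c1.png

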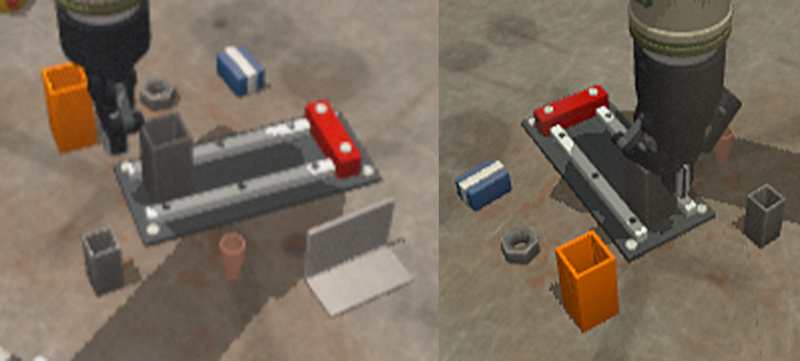

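The fingertips are behind the tube, at about (120,148) in the left crop, with nothing touching. Now I'll push it over.

>>> {"method": "send_rows", "body": {
  "increments": [
    {"x": 0.45, "y": -0.215, "z": 0, "wx": 0, "wy": 0, "wz": 0},
    {"x": 0.45, "y": -0.215, "z": 0, "wx": 0, "wy": 0, "wz": 0},
    {"x": 0.45, "y": -0.215, "z": 0, "wx": 0, "wy": 0, "wz": 0},
    {"x": 0.45, "y": -0.215, "z": 0, "wx": 0, "wy": 0, "wz": 0},
    {"x": 0.45, "y": -0.215, "z": 0, "wx": 0, "wy": 0, "wz": 0},
    {"x": 0.45, "y": -0.215, "z": 0, "wx": 0, "wy": 0, "wz": 0}
  ]
}}

```text
time: 3.3
tool_pos: [0.5135, 0.1215, 0.0823]
tool_rot: [3.142, -0.0, 2.696]
contact_force: [-1.4, 0.0, -0.2]
width: -0.002
```

```bash
python3 look.py 2
```

```text
3.3 [0.51347389 0.12147213 0.08232034] [-1.37095945  0.04135911 -0.1525757 ]
```

View pics/c2.png

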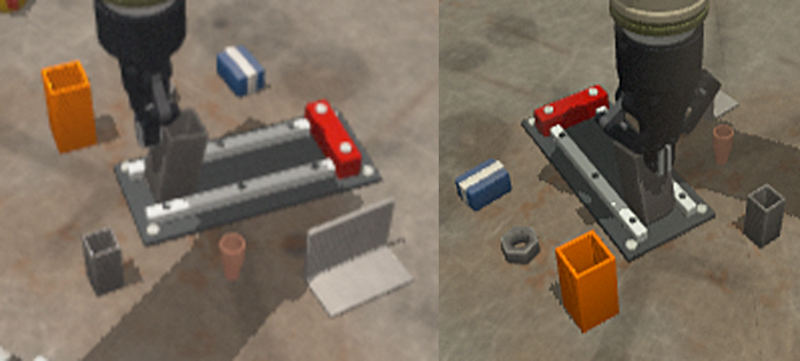

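The tube is leaning towards the stop, with its top at about (185,120) in the left crop. I'll keep pushing.

>>> {"method": "send_rows", "body": {
  "increments": [
    {"x": 0.45, "y": -0.215, "z": 0, "wx": 0, "wy": 0, "wz": 0},
    {"x": 0.45, "y": -0.215, "z": 0, "wx": 0, "wy": 0, "wz": 0},
    {"x": 0.45, "y": -0.215, "z": 0, "wx": 0, "wy": 0, "wz": 0},
    {"x": 0.45, "y": -0.215, "z": 0, "wx": 0, "wy": 0, "wz": 0},
    {"x": 0, "y": 0, "z": 0, "wx": 0, "wy": 0, "wz": 0},
    {"x": 0, "y": 0, "z": 0, "wx": 0, "wy": 0, "wz": 0},
    {"x": 0, "y": 0, "z": 0, "wx": 0, "wy": 0, "wz": 0},
    {"x": 0, "y": 0, "z": 0, "wx": 0, "wy": 0, "wz": 0}
  ]
}}

```text
time: 4.2
tool_pos: [0.5309, 0.1132, 0.0823]
tool_rot: [-3.142, -0.0, 2.696]
contact_force: [-0.4, -0.5, 0.7]
width: -0.001
```

```bash
python3 look.py 3
```

```text
4.2 [0.53090313 0.1131807  0.08227795] [-0.39288127 -0.53530089  0.67930698]
```

View pics/c3.png

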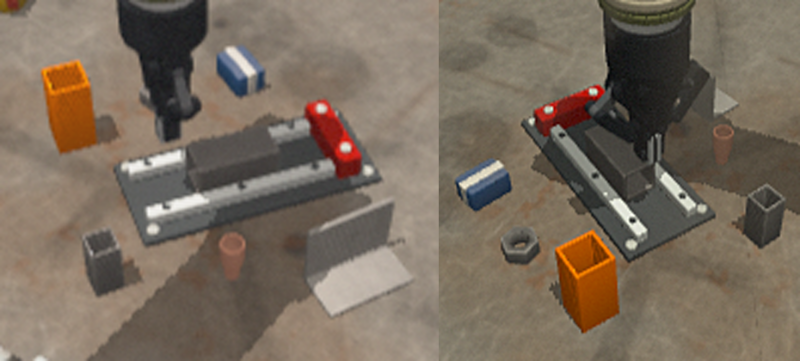

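The tube is lying between the rails, from about (188,165) to (280,140) in the left crop. I'll back off 3 cm, lower the fingertips and push along.

>>> {"method": "send_rows", "body": {
  "increments": [
    {"x": -1.35, "y": 0.65, "z": 0, "wx": 0, "wy": 0, "wz": 0},
    {"x": -1.35, "y": 0.65, "z": 0, "wx": 0, "wy": 0, "wz": 0},
    {"x": 0, "y": 0, "z": -1.5, "wx": 0, "wy": 0, "wz": 0},
    {"x": 0, "y": 0, "z": -1.5, "wx": 0, "wy": 0, "wz": 0},
    {"x": 0, "y": 0, "z": -1.5, "wx": 0, "wy": 0, "wz": 0},
    {"x": 0, "y": 0, "z": -0.2, "wx": 0, "wy": 0, "wz": 0},
    {"x": 0, "y": 0, "z": 0, "wx": 0, "wy": 0, "wz": 0}
  ]
}}

```text
time: 5.0
tool_pos: [0.5029, 0.1265, 0.0352]
tool_rot: [-3.141, -0.001, 2.697]
contact_force: [-0.9, -0.3, 0.4]
width: 0.001
```

```bash
python3 look.py 4
python3 - <<'E'
import cv2
a=cv2.imread('pics/s4.png')[150:270,180:330];cv2.imwrite('pics/sc4.png',cv2.resize(a,None,fx=5,fy=5,interpolation=cv2.INTER_CUBIC))
E
```

```text
5.0 [0.50292726 0.12649675 0.03517064] [-0.93132113 -0.29053087  0.40156353]
```

View pics/sc4.png

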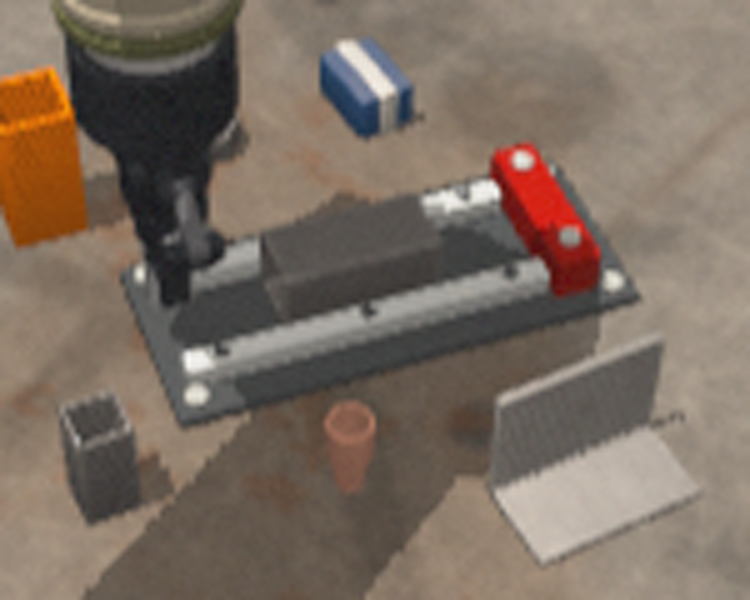

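Run:
```python
from h import *
c=np.array([.604,.0788]);t=np.radians(-25.4);u=np.array([np.cos(t),np.sin(t)]);n=np.array([-u[1],u[0]])
for p in [(262,240),(285,287),(400,198),(440,240)]:
    q=S(p,.048)-c;print((q@u*1e3).round(1),(q@n*1e3).round(1))
q=np.array(r.get_state()['tool_pos'][:2])-c;print(q@u,q@n)
```

```text
-59.6 12.5
-59.3 -22.1
16.8 17.0
24.7 -18.0
-0.11091059260039769 2.5038541702312215e-05
```

>>> {"method": "send_rows", "body": {
  "increments": [
    {"x": 0.72, "y": -0.34, "z": 0, "wx": 0, "wy": 0, "wz": 0},
    {"x": 0.72, "y": -0.34, "z": 0, "wx": 0, "wy": 0, "wz": 0},
    {"x": 0.72, "y": -0.34, "z": 0, "wx": 0, "wy": 0, "wz": 0},
    {"x": 0.36, "y": -0.17, "z": 0, "wx": 0, "wy": 0, "wz": 0},
    {"x": 0.36, "y": -0.17, "z": 0, "wx": 0, "wy": 0, "wz": 0},
    {"x": 0.36, "y": -0.17, "z": 0, "wx": 0, "wy": 0, "wz": 0},
    {"x": 0.36, "y": -0.17, "z": 0, "wx": 0, "wy": 0, "wz": 0},
    {"x": 0.36, "y": -0.17, "z": 0, "wx": 0, "wy": 0, "wz": 0},
    {"x": 0.36, "y": -0.17, "z": 0, "wx": 0, "wy": 0, "wz": 0},
    {"x": 0.36, "y": -0.17, "z": 0, "wx": 0, "wy": 0, "wz": 0},
    {"x": 0, "y": 0, "z": 0, "wx": 0, "wy": 0, "wz": 0}
  ]
}}

```text
time: 6.2
tool_pos: [0.5516, 0.1037, 0.0352]
tool_rot: [3.141, 0.001, 2.696]
contact_force: [-0.8, 0.4, 0.0]
width: -0.002
```

```bash
python3 look.py 5
```

```text
6.2 [0.55163445 0.10367564 0.03522893] [-0.78701249  0.3817165   0.01860983]
```

View pics/c5.png

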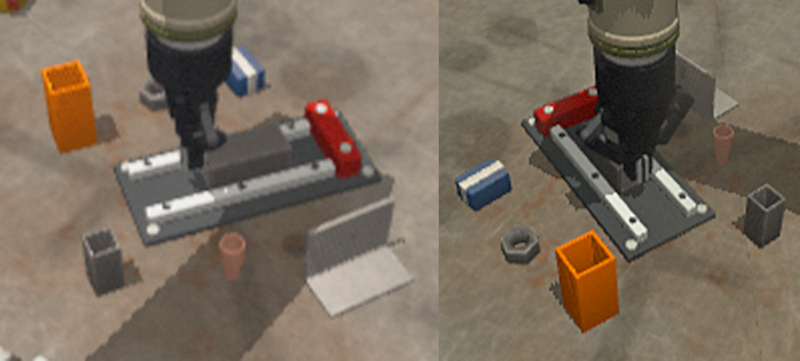

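The tube is sliding along the rails, with its rear end now at about (205,172). I'll push about 36 mm further.

>>> {"method": "send_rows", "body": {
  "increments": [
    {"x": 0.36, "y": -0.17, "z": 0, "wx": 0, "wy": 0, "wz": 0},
    {"x": 0.36, "y": -0.17, "z": 0, "wx": 0, "wy": 0, "wz": 0},
    {"x": 0.36, "y": -0.17, "z": 0, "wx": 0, "wy": 0, "wz": 0},
    {"x": 0.36, "y": -0.17, "z": 0, "wx": 0, "wy": 0, "wz": 0},
    {"x": 0.36, "y": -0.17, "z": 0, "wx": 0, "wy": 0, "wz": 0},
    {"x": 0.36, "y": -0.17, "z": 0, "wx": 0, "wy": 0, "wz": 0},
    {"x": 0.36, "y": -0.17, "z": 0, "wx": 0, "wy": 0, "wz": 0},
    {"x": 0.36, "y": -0.17, "z": 0, "wx": 0, "wy": 0, "wz": 0},
    {"x": 0.27, "y": -0.13, "z": 0, "wx": 0, "wy": 0, "wz": 0},
    {"x": 0.09, "y": -0.04, "z": 0, "wx": 0, "wy": 0, "wz": 0}
  ]
}}

```text
time: 7.3
tool_pos: [0.5837, 0.0884, 0.0352]
tool_rot: [3.142, 0.0, 2.696]
contact_force: [-3.4, 0.6, 2.1]
width: 0.001
```

>>> {"method": "send_rows", "body": {
  "increments": [
    {"x": 0.09, "y": -0.043, "z": 0, "wx": 0, "wy": 0, "wz": 0},
    {"x": 0.09, "y": -0.043, "z": 0, "wx": 0, "wy": 0, "wz": 0},
    {"x": 0.09, "y": -0.043, "z": 0, "wx": 0, "wy": 0, "wz": 0}
  ]
}}

```text
time: 7.6
tool_pos: [0.586, 0.0874, 0.0353]
tool_rot: [-3.142, -0.0, 2.696]
contact_force: [-2.3, 1.0, 0.5]
width: -0.003
```

>>> {"method": "send_rows", "body": {
  "increments": [
    {"x": 0.09, "y": -0.043, "z": 0, "wx": 0, "wy": 0, "wz": 0},
    {"x": 0.09, "y": -0.043, "z": 0, "wx": 0, "wy": 0, "wz": 0}
  ]
}}

```text
time: 7.8
tool_pos: [0.5878, 0.0865, 0.0353]
tool_rot: [-3.142, 0.0, 2.696]
contact_force: [-1.3, 1.6, 0.0]
width: 0.0
```

>>> {"method": "send_rows", "body": {
  "increments": [
    {"x": 0.09, "y": -0.043, "z": 0, "wx": 0, "wy": 0, "wz": 0},
    {"x": 0, "y": 0, "z": 0, "wx": 0, "wy": 0, "wz": 0}
  ]
}}

```text
time: 8.0
tool_pos: [0.589, 0.086, 0.0353]
tool_rot: [3.141, 0.0, 2.696]
contact_force: [-2.1, 0.0, -0.7]
width: -0.0
```

```bash
python3 look.py 6;python3 - <<'E'
import cv2
a=cv2.imread('pics/s6.png')[150:270,180:330];cv2.imwrite('pics/sc6.png',cv2.resize(a,None,fx=5,fy=5,interpolation=cv2.INTER_CUBIC))
E
```

```text
8.0 [0.58901696 0.0860087  0.03528636] [-2.074798    0.00968825 -0.66859013]
```

View pics/sc6.png

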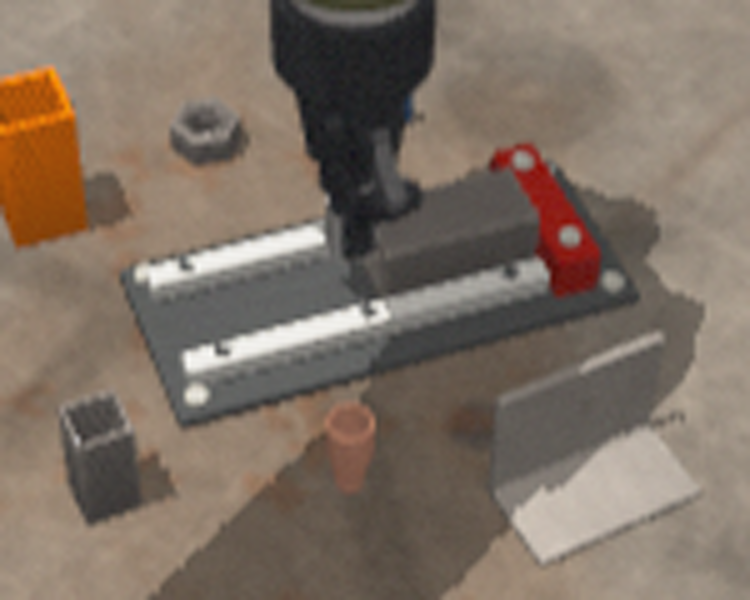

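The tube's front end is very close to the stop at about (540,215), but there's no rise in force yet. I'll creep forward.

>>> {"method": "send_rows", "body": {
  "increments": [
    {"x": 0.09, "y": -0.043, "z": 0, "wx": 0, "wy": 0, "wz": 0},
    {"x": 0.09, "y": -0.043, "z": 0, "wx": 0, "wy": 0, "wz": 0}
  ]
}}

```text
time: 8.3
tool_pos: [0.5894, 0.0857, 0.0353]
tool_rot: [-3.141, -0.002, 2.697]
contact_force: [-7.4, 4.2, 5.1]
width: 0.004
```

>>> {"method": "send_rows", "body": {
  "increments": [
    {"x": 0.09, "y": -0.043, "z": 0, "wx": 0, "wy": 0, "wz": 0},
    {"x": 0, "y": 0, "z": 0, "wx": 0, "wy": 0, "wz": 0}
  ]
}}

```text
time: 8.5
tool_pos: [0.5894, 0.0857, 0.0353]
tool_rot: [-3.14, -0.003, 2.697]
contact_force: [-7.8, 4.5, 5.4]
width: -0.001
```

>>> {"method": "send_rows", "body": {
  "increments": [
    {"x": 0.18, "y": -0.086, "z": 0, "wx": 0, "wy": 0, "wz": 0},
    {"x": 0.18, "y": -0.086, "z": 0, "wx": 0, "wy": 0, "wz": 0},
    {"x": 0, "y": 0, "z": 0, "wx": 0, "wy": 0, "wz": 0}
  ]
}}

```text
time: 8.8
tool_pos: [0.5894, 0.0856, 0.0351]
tool_rot: [-3.139, -0.01, 2.699]
contact_force: [-17.9, 8.8, 13.7]
width: 0.002
```

It has stalled at 20 N without moving, so the tube is home. I'll back straight off and then lift away.

>>> {"method": "send_rows", "body": {
  "increments": [
    {"x": -0.36, "y": 0.17, "z": 0, "wx": 0, "wy": 0, "wz": 0},
    {"x": -0.45, "y": 0.215, "z": 0, "wx": 0, "wy": 0, "wz": 0},
    {"x": -0.9, "y": 0.43, "z": 0, "wx": 0, "wy": 0, "wz": 0},
    {"x": -0.9, "y": 0.43, "z": 0, "wx": 0, "wy": 0, "wz": 0},
    {"x": -0.9, "y": 0.43, "z": 0, "wx": 0, "wy": 0, "wz": 0},
    {"x": 0, "y": 0, "z": 3, "wx": 0, "wy": 0, "wz": 0},
    {"x": 0, "y": 0, "z": 4, "wx": 0, "wy": 0, "wz": 0},
    {"x": 0, "y": 0, "z": 4, "wx": 0, "wy": 0, "wz": 0},
    {"x": 0, "y": 0, "z": 4, "wx": 0, "wy": 0, "wz": 0},
    {"x": -1, "y": 4, "z": 2, "wx": 0, "wy": 0, "wz": 0},
    {"x": -1, "y": 4, "z": 0, "wx": 0, "wy": 0, "wz": 0},
    {"x": -1, "y": 4, "z": 0, "wx": 0, "wy": 0, "wz": 0},
    {"x": -1, "y": 4, "z": 0, "wx": 0, "wy": 0, "wz": 0},
    {"x": 0, "y": 4, "z": 0, "wx": 0, "wy": 0, "wz": 0},
    {"x": 0, "y": 4, "z": 0, "wx": 0, "wy": 0, "wz": 0},
    {"x": 0, "y": 0, "z": 0, "wx": 0, "wy": 0, "wz": 0}
  ]
}}

```text
time: 10.4
tool_pos: [0.5178, 0.3469, 0.205]
tool_rot: [3.138, -0.002, 2.704]
contact_force: [0.3, -0.0, 0.1]
width: 0.0
```

```bash
python3 look.py 7;python3 - <<'E'
import cv2,numpy as np
a=cv2.imread('pics/s7.png')[150:270,180:330];a=cv2.resize(a,(600,480),interpolation=cv2.INTER_CUBIC)
cv2.imwrite('pics/sc7.png',a)
b=cv2.imread('pics/d7.png')[160:260,170:300];cv2.imwrite('pics/sd7.png',cv2.resize(b,None,fx=6,fy=6,interpolation=cv2.INTER_CUBIC))
E
```

```text
10.4 [0.51779097 0.34693993 0.20500148] [ 0.2668579  -0.0108107   0.08756292]
```

View pics/sc7.png

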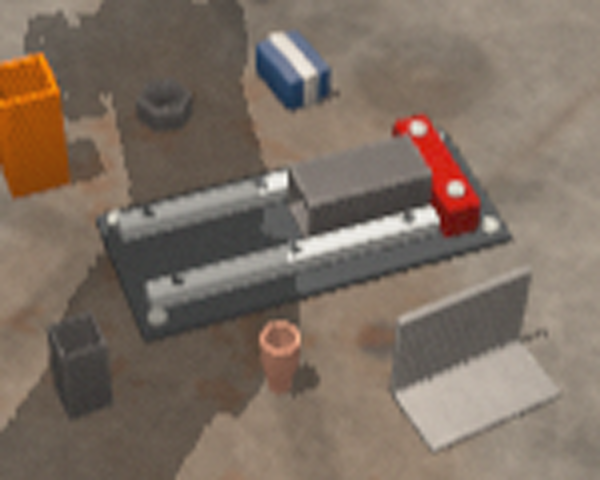

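View pics/sd7.png

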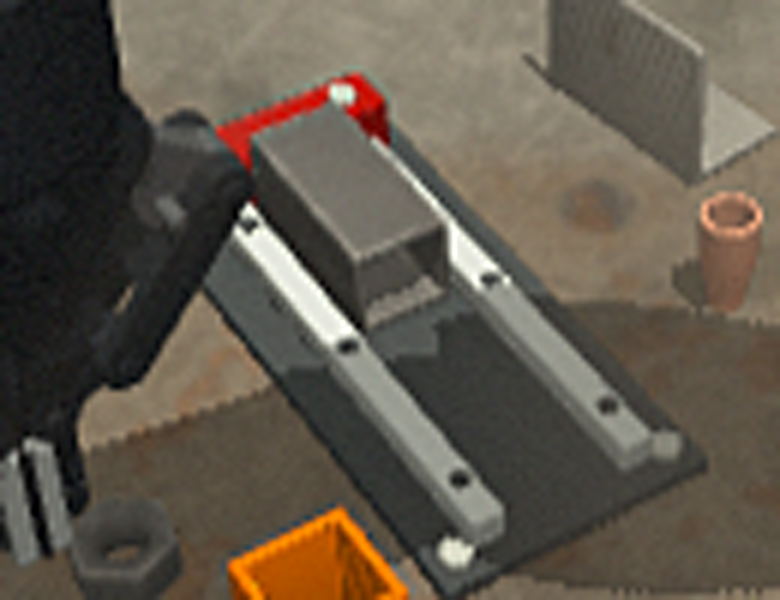

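Run:
```python
from h import *
c=np.array([.604,.0788]);t=np.radians(-25.4);u=np.array([np.cos(t),np.sin(t)]);n=np.array([-u[1],u[0]])
for p in [(290,167),(309,208),(407,138),(437,178)]:
    q=ray('scene',(180+p[0]/4-.4,150+p[1]/4-.4),.048)-c;print('S',(q@u*1e3).round(1),(q@n*1e3).round(1))
for p in [(358,258),(447,226),(250,140),(335,105)]:
    q=ray('side',(170+p[0]/6-.4,160+p[1]/6-.4),.048)-c;print('D',(q@u*1e3).round(1),(q@n*1e3).round(1))
```

```text
S -4.1 16.2
S -5.8 -21.9
S 77.1 15.5
S 80.3 -24.9
D -5.7 17.5
D -9.0 -18.5
D 74.8 19.3
D 75.0 -18.5
```

The stall and both views agree that the rear end is at about -5 mm. There's a hint of 2 mm of skew, so I'll check with the wrist camera from above.

>>> {"method": "send_rows", "body": {
  "increments": [
    {"x": 0, "y": -2, "z": 3, "wx": 0, "wy": 0, "wz": 0},
    {"x": 1, "y": -4, "z": 2, "wx": 0, "wy": 0, "wz": 0},
    {"x": 1, "y": -4, "z": 0, "wx": 0, "wy": 0, "wz": 0},
    {"x": 1, "y": -4, "z": 0, "wx": 0, "wy": 0, "wz": 0},
    {"x": 1, "y": -4, "z": 0, "wx": 0, "wy": 0, "wz": 0},
    {"x": 1, "y": -4, "z": 0, "wx": 0, "wy": 0, "wz": 0},
    {"x": 1, "y": -2, "z": 0, "wx": 0, "wy": 0, "wz": 0},
    {"x": 0, "y": 0, "z": 0, "wx": 0, "wy": 0, "wz": 0},
    {"x": 0, "y": 0, "z": 0, "wx": 0, "wy": 0, "wz": 0}
  ]
}}

```text
time: 11.4
tool_pos: [0.5794, 0.0985, 0.2552]
tool_rot: [-3.141, -0.0, 2.693]
contact_force: [-0.0, 0.2, 0.0]
width: 0.001
```

Run:
```python
from bench import r
import cv2
print(r.calibration('wrist'))
a=r.get_image('wrist')[:,:,::-1];cv2.imwrite('pics/w8r.png',a)
cv2.imwrite('pics/w8.png',cv2.resize(a,(800,600),interpolation=cv2.INTER_CUBIC))
```

```text
{'intrinsics': array([[266.6588546 ,   0.        , 257.5760989 ],
       [  0.        , 266.6588546 , 196.65435357],
       [  0.        ,   0.        ,   1.        ]]), 'cam_to_world': array([[ 4.32688450e-01, -8.68192843e-01, -2.42944217e-01,
         5.18025761e-01],
       [ 9.01543513e-01,  4.16683024e-01,  1.16595679e-01,
         1.29771386e-01],
       [ 3.19675478e-06, -2.69474387e-01,  9.63007557e-01,
         3.97488660e-01],
       [ 0.00000000e+00,  0.00000000e+00,  0.00000000e+00,
         1.00000000e+00]])}
```

View pics/w8.png

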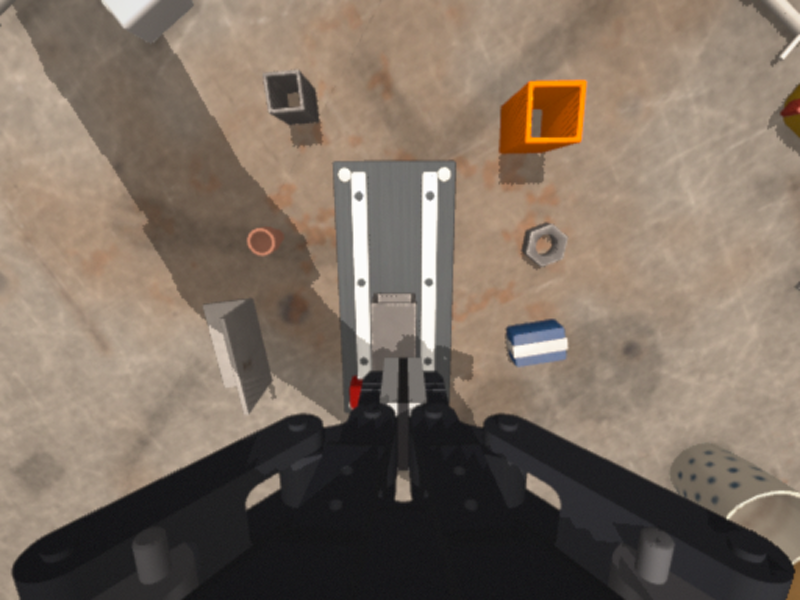

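>>> {"method": "send_rows", "body": {
  "increments": [
    {"x": 3, "y": -1.4, "z": 0, "wx": 0, "wy": 0, "wz": 0},
    {"x": 4, "y": -1.9, "z": 0, "wx": 0, "wy": 0, "wz": 0},
    {"x": 4, "y": -1.9, "z": 0, "wx": 0, "wy": 0, "wz": 0},
    {"x": 0, "y": 0, "z": 0, "wx": 0, "wy": 0, "wz": 0},
    {"x": 0, "y": 0, "z": 0, "wx": 0, "wy": 0, "wz": 0}
  ]
}}

```text
time: 11.95
tool_pos: [0.6896, 0.0486, 0.2544]
tool_rot: [-3.141, -0.001, 2.697]
contact_force: [-0.6, -0.1, -1.0]
width: 0.002
```

Run:
```python
from bench import r
import cv2
print(r.get_state()['time'])
a=r.get_image('wrist')[:,:,::-1];cv2.imwrite('pics/w9r.png',a)
cv2.imwrite('pics/w9.png',cv2.resize(a[80:230,190:330],None,fx=4,fy=4,interpolation=cv2.INTER_CUBIC))
```

```text
11.95
```

View pics/w9.png

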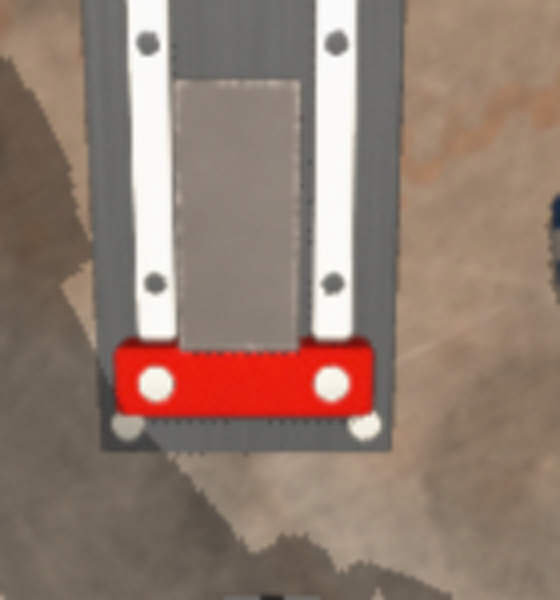

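The wrist view from above shows the tube lying square between the rails. Its front edge, at (180–298, 350), is flush with the red stop and there's no gap. Handing in.

```bash
python3 -c "
from bench import r
print(r.close_job(), r.get_state()['time'])"
```

```text
the job is handed in; nothing more can be done
the job is handed in; nothing more can be done
```

The tube is lying between the rails with its end home against the red stop, and the job was handed in at about 12 s of the 42 s allowed. I pushed it over with the shut fingertips near its top, then pushed it along by its rear end. It was never lifted or gripped.

- **Contact with the stop:** the tube stalled there. The sideways push rose to about 20 N with no further movement, and the upward force on the tool reached about 14 N. Both are well under the limits.
- **Position:** the rear end measured between -4 and -9 mm in the scene and side views, against -5 mm expected when fully home.
- **Squareness:** the measured corners hinted at 2–3 mm of skew. The wrist picture from above showed the end flush and square, with no visible gap, so I put the skew down to pixel error. The tube sits slightly to one side of the channel.
- **Surroundings:** the loose parts and look-alikes appear to be where they started, judged by eye from the pictures. The arm was clear of everything when I handed in.

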